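Drag out the friction tester's plate and set the sled on it

TASK

Get the small friction tester ready for a run. First press shut fingertips down on the bare front part of the green plate and drag it forward by friction, out from under the black housing until it is fully home against the front lip, never loading the tester with more than 20 N. Then pick up the sled by its knob, set it down gently in the outlined square on the plate with its tow eye pointing at the black housing, and let go; leave the two calibration weights and everything else on the worktop where they are.

Things in the scene. Friction and masses are not known exactly. Their poses are not given: they have to be found in the camera images.
- base: Friction tester, 220 (x) x 104 (y) mm, fixed. Origin: centre of its underside, on the worktop; the -x end (front) faces the robot. The height (+-8 mm) and the slope (front up or down by up to 0.06 rad) of its aluminium bed are set anew each time and are not measured. 11 mm side rails and a 10 mm front lip lie flush with the plate's top. Fingers or sled may load it with 20 N at most.
- bed_hinge (a point): Base (0.100, 0, 0.048): the bed's rear hinge, about which it slopes, at middle height setting; axes as base. The plate's top, nominally 58 mm above the worktop, truly lies 42 to 74 mm high where fingers first press and 39 to 77 mm when home: find it by feel. It rests on sponge rubber that yields about 1 mm per 5 N, at most 8 mm.
- plate (a joint): How far the plate is drawn to base -x, m: 0 back, 0.070 home at the lip; starts 0 to 0.015. The green plate, 130 (x) x 80 (y) x 8 mm, without handle, lies in the bed's recess: front edge at base x = -0.030 - value, centre (of its outlined 66 mm square) at 0.035 - value, y = 0. Sliding friction 4 N; 5 to 9 N of pressing on it by fingertips moves it; it stays where left.
- housing (a point): Black housing bridging the bed from base x = 0.025 to 0.110, full width; this point is the centre of its underside, nominally base (0.0675, 0, 0.066), 8 mm above the plate; its top is 24 mm higher. Axes as base. Only the plate in front of base x = 0.025 is bare.
- station (a point): Point fixed to the base at base (-0.035, 0, 0.058): where the centre of the outlined square lies when the plate is home (true height of the plate's top there 41 to 75 mm). Axes as base.
- sled_knob (a point): Centre of the upright round knob, 14 mm in diameter and 12 mm high, of the loose 200 g (0.16 to 0.26 kg) sled. The sled is a 64 x 63 x 12 mm clear block with a dark foam sole, the knob at the middle of its top. The point is 18 mm above the underside of the sole, the knob spans 12 to 24 mm above it. Axes of the sled: z up, the tow eye lies on the -y side.
- sled_eye (a point): The sled's small wire tow eye, 44 mm from the knob's axis on the sled's -y side, 6 mm above the underside.
- sled: The sled itself; origin at the underside, 8 mm from the knob's axis towards the eye (-y); axes as sled_knob.
- weight_200: Bystander: brass-coloured calibration weight with a knob, 33 mm across, 50 mm high; origin at the centre of the underside.
- weight_500: Bystander: silvery calibration weight with a knob, 43 mm across, 60 mm high; origin at the centre of the underside.

How it is judged:
By the outcome, as a careful person would: the job done as asked, in the order asked, and still so for the second after the job is handed in, with the robot touching nothing.
It also fails if it takes over 61 s, if anything falls off the work surface, if the arm or the gripper's body presses on something with over 40 N, if the wrist force passes 120 N, or if a joint passes its speed limit or range.

ROBOT

A 6-joint arm with a two-finger parallel gripper is mounted at the origin on the work surface; the furniture and walls round the work are solid. World frame = base frame: x ahead of the robot, y to its left, z up, the work surface at z = 0. Lengths are in m, angles in rad, forces in N, time in s.
With the tool pointing down it reaches from about 0.375 to 0.975 m from the base axis. Payload 3.8 kg.
Tool frame: the origin (TCP) lies midway between the tips of the shut fingers; the grasp point (between the pads) lies 19 mm behind it; x points along the fingers, y is the direction in which the jaws open and shut, and the axes are right-handed (so a half turn about x gives the same grasp; the last joint's range is limited). The gripper opens to 88 mm and grips with 3 to 60 N. Pads are 18 mm wide; open, the fingers measure 123 mm over their backs; the gripper's body (75 mm by 187 mm) begins 45 mm behind the grasp point.
Start: joints at [1.249, 0.264, 1.604, -0, 1.274, -0.037], TCP at [0.19, 0.648, 0.239] pointing down, gripper open.
Joint ranges: [-2.63, 2.63], [-0.94, 2.18], [0.31, 2.57], [-1.31, 4.45], [0, 2.66], [-2.55, 2.55]. Speed limits (rad/s): [2.57, 2.57, 3.14, 3.14, 3.14, 3.14].

INTERFACE

Orientations are given as a rotation vector (axis times angle).
In Python, from cell import manip, inverse_kinematics, cams, order gives the robot as it stands. Calls block until the motion is done:
- manip.move_pose(position, orientation): joint-space move of the TCP to a pose.
- manip.move_linear(position, rate=0.15, rot=None): straight line of the TCP; rot=None keeps the orientation; rate is the mean speed in m/s.
- manip.set_joints(angles): joint-space move.
- manip.set_gripper(opening, force=None): finger opening in m; force is the grip in N (None keeps the last); returns when the fingers have stopped.
- manip.dwell(seconds).
- inverse_kinematics(position, orientation): joint angles nearest the present ones, or None.
- manip.state(): the state.
- cams.capture(name): name is "scene" or "top" or "wrist"; returns a dict with "image" (384x512x3 uint8, blue, green, red), "z_map" (384x512 float32, m along the optical axis (not along the pixel's ray), 0 where there is no reading), "intrinsics" (3x3 intrinsics, pixels), "position" and "orientation" of the camera in the world; the wrist camera has in their place "T_tool_cam" (4x4, takes a point from camera to tool coordinates, whose origin is the TCP and whose axes are the tool frame's). Camera axes: x right, y down, z forward; pixel columns grow to the right and rows downward; lengths in m; the calibration is good to about 2 mm. The wrist camera is an equidistant fisheye: a pixel r from the principal point sees the ray r / f radians off the axis. A picture is of the moment at which its call begins: read the wrist's pose just before it.
A pose or a line that the arm cannot do raises manip.IKError and nothing moves.
- order.close_job(): hands the job in, once; it reports no verdict.
The state is a dict: "clock": time; "joint_pos": joint angles; "joint_velocities": joint speeds; "tau": joint torques, N m; "tool_pos": TCP position; "tcp_rot": TCP orientation; "contact_force": force on the tool from outside, world axes, zero at the start; "moment": the same for the moment, N m; "gripper_width": finger opening in m.
Only numpy, scipy, OpenCV 4.12 (cv2) and the standard library are available. Lean on these libraries where they do the work, as an engineer would, in place of code of your own. Each camera call takes 0.05 s, during which the arm holds its last target. There are 200 camera calls.

## Working session

There is one attempt and no reset: what is moved stays moved. The work goes in short steps, each a Python script; the robot and the scene stay as the last script left them, time stands still between calls to the robot, and variables do not carry over. Pictures are saved under pics/ and viewed, about 8 in all and at most 12, crops included, and the job is handed in when it is done.

```bash
ls; mkdir -p pics
python3 - <<'E'
from cell import manip, cams
import cv2,numpy as np
s=manip.state();print(s['clock'],s['tcp_rot'],s['contact_force'])
for n in("scene","top"):
    c=cams.capture(n);cv2.imwrite(f"pics/{n}.png",c["image"]);np.savez(f"{n}.npz",**c)
    print(n,c["position"],c["orientation"],c["intrinsics"])
a=cv2.imread("pics/top.png");cv2.imwrite("pics/top_b.png",cv2.resize(a,(800,600),interpolation=cv2.INTER_CUBIC))
E
```

```text
pics
0.0 [ 0.22186787  1.5595855  -0.22520504] [ 0.3521273  -0.25995609  0.21714657]
scene [-0.02395945 -0.05022116  0.88297187] [-1.61576409  2.12452769 -0.72284419] [[442.72620819   0.         259.01002976]
 [  0.         442.72620819 192.76387547]
 [  0.           0.           1.        ]]
top [ 0.35659036 -0.22644928  1.00773845] [-2.11264524  2.14875802 -0.23826571] [[413.29049948   0.         252.12683278]
 [  0.         413.29049948 195.8688782 ]
 [  0.           0.           1.        ]]
```

View pics/top_b.png

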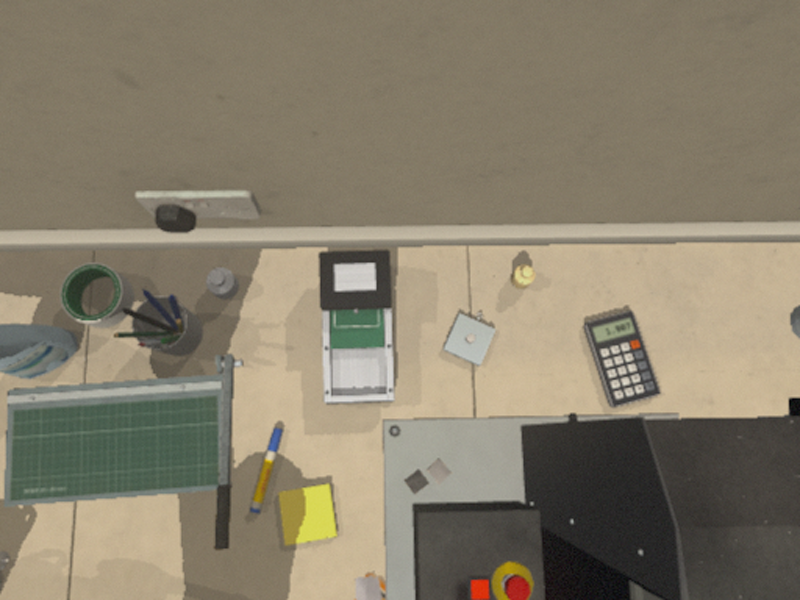

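View pics/scene.png

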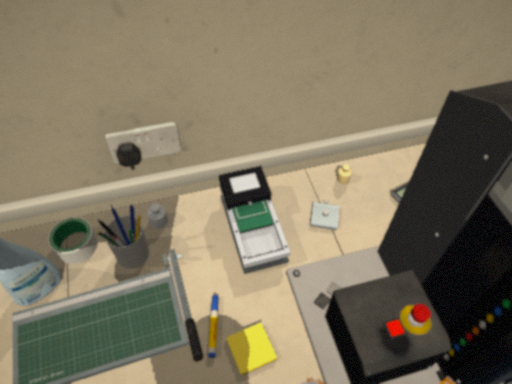

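```bash
cat > h.py <<'E'
import numpy as np
from scipy.spatial.transform import Rotation as R
def w(c,u,v,z):
    "pixel to world at world height z (z='d' : depth map)"
    K=c["intrinsics"];d=np.array([(u-K[0,2])/K[0,0],(v-K[1,2])/K[1,1],1])
    M=R.from_rotvec(c["orientation"]).as_matrix();r=M@d
    t=c["z_map"][int(round(v)),int(round(u))] if z=='d' else (z-c["position"][2])/r[2]
    return c["position"]+t*r
E
python3 - <<'E'
import numpy as np,cv2
from h import *
np.set_printoptions(precision=4,suppress=True)
c=dict(np.load("top.npz"))
s=1.5625
for n,u,v,z in [("fl",326,403,.06),("fr",393,401,.06),("hl",320,309,.088),("hr",391,306,.088),("rl",319,252,.088),("rr",391,250,.088),("pl",330,348,.058),("pr",384,347,.058),("lipmid",360,388,.058),("bed",360,370,.048),("plate",357,330,.058),("knob",470,339,.02),("eye",480,315,.006),("w500",221,277,.06),("w200",524,270,.05),("cab",600,450,.2),("cab2",525,428,.1),("grey",400,440,.02)]:
    print(n,w(c,u/s,v/s,z),w(c,u/s,v/s,'d'))
a=c["image"]
cv2.imwrite("pics/crop.png",cv2.resize(a[150:265,195:330],(780,664))[:600])
E
```

```text
fl [ 0.4023 -0.153   0.06  ] [ 0.4052 -0.1483 -0.0007]
fr [ 0.4034 -0.2502  0.06  ] [ 0.4063 -0.2516  0.0022]
hl [ 0.5358 -0.1464  0.088 ] [ 0.5532 -0.1386 -0.0014]
hr [ 0.5387 -0.2492  0.088 ] [ 0.5419 -0.2496  0.0722]
rl [ 0.6213 -0.1447  0.088 ] [ 0.6468 -0.1368 -0.0007]
rr [ 0.6231 -0.2508  0.088 ] [ 0.647  -0.253   0.0054]
pl [ 0.4827 -0.1587  0.058 ] [ 0.4834 -0.1583  0.0531]
pr [ 0.4829 -0.2384  0.058 ] [ 0.4857 -0.2387  0.0371]
lipmid [ 0.4232 -0.2024  0.058 ] [ 0.4248 -0.2018  0.035 ]
bed [ 0.4505 -0.2024  0.048 ] [ 0.4518 -0.202   0.0346]
plate [ 0.509  -0.1987  0.058 ] [ 0.5095 -0.1986  0.0548]
knob [ 0.4983 -0.3723  0.02  ] [ 0.4977 -0.3716  0.0246]
eye [ 0.5384 -0.3919  0.006 ] [ 0.5391 -0.3925  0.0021]
w500 [0.5923 0.0042 0.06  ] [0.5926 0.0046 0.0587]
w200 [ 0.5997 -0.4557  0.05  ] [ 0.5993 -0.4553  0.0517]
cab [ 0.3321 -0.5005  0.2   ] [ 0.3374 -0.4409  0.3755]
cab2 [ 0.361  -0.4318  0.1   ] [ 0.3612 -0.441   0.0596]
grey [ 0.3473 -0.2606  0.02  ] [ 0.3474 -0.2602  0.0323]
```

View pics/crop.png

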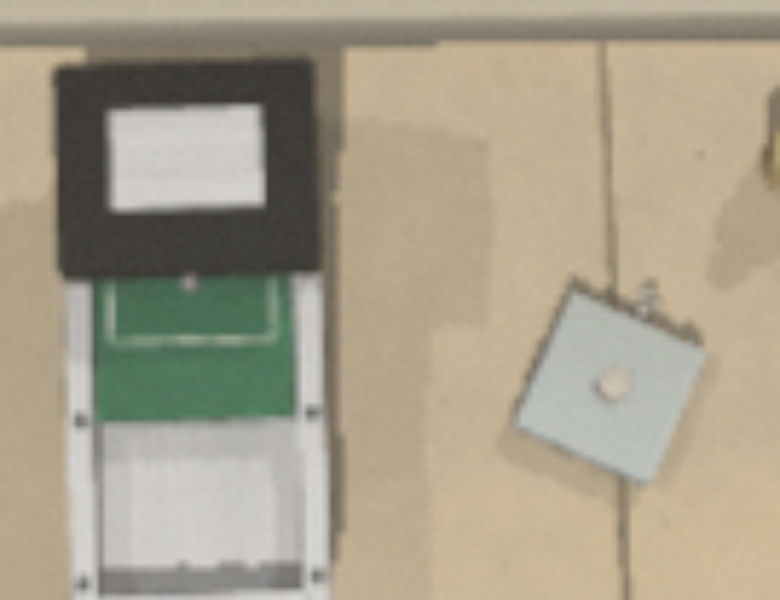

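```bash
cat >> h.py <<'E'
def down(jaw):
    "tool rotvec: x down, y axis (jaws) at world angle jaw"
    x=np.array([0,0,-1.]);y=np.array([np.cos(jaw),np.sin(jaw),0])
    return R.from_matrix(np.c_[x,y,np.cross(x,y)]).as_rotvec()
E
python3 - <<'E'
import numpy as np
from h import *
from cell import inverse_kinematics as ik, manip
np.set_printoptions(precision=3,suppress=True)
c=dict(np.load("top.npz"));K=c["intrinsics"];zm=c["z_map"]
v,u=np.mgrid[:384,:512];d=np.stack([(u-K[0,2])/K[0,0],(v-K[1,2])/K[1,1],np.ones_like(u)],-1)*zm[...,None]
P=d@R.from_rotvec(c["orientation"]).as_matrix().T+c["position"]
def reg(x0,x1,y0,y1,dx):
  print("rows x from",x0,"cols y from",y0)
  for x in np.arange(x0,x1,dx):
    print("%.2f"%x,[round(float(P[(P[...,0]>=x)&(P[...,0]<x+dx)&(P[...,1]>=y)&(P[...,1]<y+dx)&(zm>0)][:,2].max(initial=-1)),2) for y in np.arange(y0,y1,dx)])
reg(.2,.7,-.65,.3,.05)
# tester fits
s=1.5625
q=lambda a,b,z:w(c,195+a/5.778-.4,150+b/5.774-.4,z)
for n,a,b,z in[("k",613,384,.024),("bl",517,425,.012),("br",643,485,.012),("tr",705,350,.012),("tl",575,283,.012),("eye",648,296,.006),("hfl",60,277,.088),("hfr",320,272,.088),("pfl",98,421,.058),("pfr",296,418,.058)]:print(n,q(a,b,z))
# plate depth fit
m=(P[...,0]>.487)&(P[...,0]<.525)&(abs(P[...,1]+.2)<.03);A=np.c_[P[m][:,0]-.505,P[m][:,1]+.2,np.ones(m.sum())]
print("plate z fit",np.linalg.lstsq(A,P[m][:,2],rcond=None)[0],m.sum(),P[m][:,2].std())
m=(P[...,0]>.55)&(P[...,0]<.61)&(abs(P[...,1]+.2)<.04);print("housing",np.median(P[m][:,2]))
print(manip.state()['joint_pos'])
for nm,p,j in[("press",[.512,-.2,.15],np.pi/2),("press-",[.512,-.2,.15],-np.pi/2),("end",[.43,-.2,.05],np.pi/2),("pick",[.498,-.372,.1],-.43),("pick2",[.498,-.372,.1],np.pi-.43),("place",[.477,-.2,.1],0),("place2",[.477,-.2,.1],np.pi)]:
  print(nm,ik(p,down(j)))
E
```

```text
rows x from 0.2 cols y from -0.65
0.20 [-1.0, -1.0, 0.53, 0.53, 0.53, 0.16, 0.16, 0.16, 0.04, 0.02, 0.02, 0.02, 0.13, 0.0, 0.01, 0.01, 0.0, 0.01, 0.06]
0.25 [-1.0, -1.0, 0.53, 0.53, 0.53, 0.16, 0.16, 0.16, 0.04, 0.02, 0.02, 0.02, 0.12, 0.03, 0.03, 0.03, 0.03, 0.03, 0.03]
0.30 [-1.0, 0.5, 0.52, 0.52, 0.52, 0.04, 0.05, 0.04, 0.04, 0.0, 0.01, 0.02, 0.11, 0.03, 0.03, 0.03, 0.03, 0.03, 0.03]
0.35 [0.04, 0.49, 0.49, 0.49, 0.49, 0.04, 0.04, 0.04, 0.04, 0.0, 0.01, 0.02, 0.09, 0.03, 0.03, 0.03, 0.03, 0.03, 0.03]
0.40 [0.02, 0.02, 0.01, 0.0, 0.0, 0.01, 0.01, 0.05, 0.06, 0.06, 0.05, 0.01, 0.08, 0.04, 0.04, 0.03, 0.04, 0.04, 0.04]
0.45 [0.02, 0.02, 0.01, 0.01, 0.01, 0.03, 0.02, 0.06, 0.06, 0.06, 0.06, 0.01, 0.06, 0.1, 0.15, 0.15, 0.01, 0.13, 0.16]
0.50 [0.02, 0.02, 0.0, 0.01, 0.02, 0.03, 0.02, 0.01, 0.09, 0.09, 0.09, 0.01, 0.01, 0.15, 0.15, 0.15, 0.05, 0.12, 0.16]
0.55 [0.01, 0.01, 0.0, 0.05, 0.03, 0.01, 0.01, 0.01, 0.1, 0.1, 0.09, 0.01, 0.04, 0.13, 0.14, 0.1, 0.05, 0.05, 0.01]
0.60 [0.1, 0.1, 0.1, 0.1, 0.1, 0.1, 0.1, 0.1, 0.1, 0.1, 0.1, 0.24, 0.24, 0.24, 0.21, 0.1, 0.1, 0.1, 0.1]
0.65 [0.5, 0.58, 0.6, 0.6, 0.6, 0.6, 0.6, 0.6, 0.6, 0.6, 0.6, 0.6, 0.6, 0.6, 0.57, 0.48, 0.39, 0.3, 0.21]
k [ 0.5   -0.372  0.024]
bl [ 0.485 -0.332  0.012]
br [ 0.459 -0.384  0.012]
tr [ 0.516 -0.413  0.012]
tl [ 0.545 -0.359  0.012]
eye [ 0.54  -0.391  0.006]
hfl [ 0.536 -0.147  0.088]
hfr [ 0.537 -0.249  0.088]
pfl [ 0.483 -0.159  0.058]
pfr [ 0.483 -0.239  0.058]
plate z fit [0.061 0.004 0.054] 412 0.0018574956804556213
housing 0.09044425799257849
[ 1.249  0.265  1.605  0.     1.274 -0.037]
press [-0.418  0.102  1.966  0.     1.074 -1.989]
press- [-0.418  0.102  1.966 -0.     1.074  1.153]
end [-0.488  0.09   2.193  0.     0.858 -2.059]
pick [-0.682  0.283  1.85   0.     1.008 -0.252]
pick2 None
place [-0.445  0.098  2.073 -0.     0.97  -0.445]
place2 None
```

Run:
```python
import numpy as np,cv2
from h import *
from cell import inverse_kinematics as ik, manip, cams
s=manip.state();p=s['tool_pos'];r=s['tcp_rot']
manip.move_pose([p[0]*.667,p[1]*.667,.30],r);print(manip.state()['clock'])
manip.set_joints([-.5]+list(manip.state()['joint_pos'][1:]));print(manip.state()['clock'])
manip.move_pose([.475,-.28,.26],down(-np.pi/2))
manip.set_gripper(0,10)
s=manip.state();c=cams.capture("wrist");np.savez("w1.npz",pos=s['tool_pos'],rot=s['tcp_rot'],**c)
cv2.imwrite("pics/w1.png",cv2.resize(c["image"],(800,600)));print(c["intrinsics"],c["T_tool_cam"])
print(s['clock'],s['tool_pos'],s['contact_force'])
```

```text
1.025
3.4583
[[297.31863964   0.         257.50112965]
 [  0.         297.31863964 190.32513791]
 [  0.           0.           1.        ]] [[ 1.30676133e-03 -3.17767968e-01  9.48167607e-01 -1.45622596e-01]
 [ 9.99998762e-01 -4.16329378e-04 -1.51772307e-03 -1.49150646e-03]
 [ 8.77033806e-04  9.48168416e-01  3.17767031e-01 -8.18385420e-02]
 [ 0.00000000e+00  0.00000000e+00  0.00000000e+00  1.00000000e+00]]
5.7417 [ 0.4749981  -0.27999788  0.25999407] [-0.87248685  0.64992867  0.33673172]
```

View pics/w1.png

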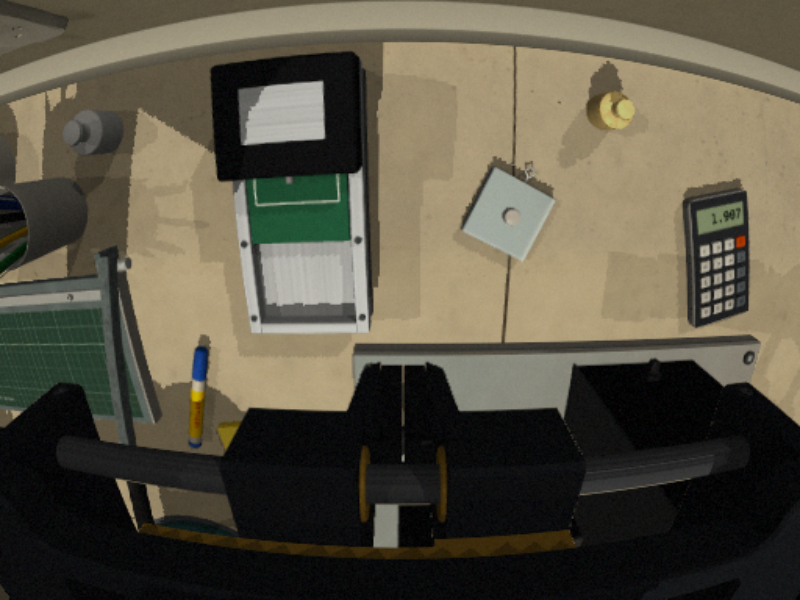

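```bash
cat >> h.py <<'E'
def ww(c,u,v,z):
    "wrist pixel (512x384) to world at height z"
    K=c["intrinsics"];x,y=(u-K[0,2])/K[0,0],(v-K[1,2])/K[1,1];t=np.hypot(x,y)
    d=np.array([x/t*np.sin(t),y/t*np.sin(t),np.cos(t)]);T=c["T_tool_cam"];M=R.from_rotvec(c["rot"]).as_matrix()
    o=M@T[:3,3]+c["pos"];r=M@T[:3,:3]@d
    return o+(z-o[2])/r[2]*r
E
python3 - <<'E'
from h import *
np.set_printoptions(precision=4,suppress=True)
c=dict(np.load("w1.npz"));s=1.5625
for n,u,v,z in[("knob",511,213,.024),("eye",529,171,.006),("tl",495,166,.012),("tr",555,199,.012),("bl",461,229,.012),("br",522,261,.012),("pl",252,243,.053),("pr",350,241,.053),("lipl",251,332,.049),("lipr",369,330,.049),("hl",218,179,.085),("hr",361,172,.085),("w500",72,133,.06),("w200",624,107,.05)]:print(n,ww(c,u/s,v/s,z))
E
```

```text
knob [ 0.5036 -0.3692  0.024 ]
eye [ 0.539  -0.3883  0.006 ]
tl [ 0.5423 -0.3565  0.012 ]
tr [ 0.5158 -0.4117  0.012 ]
bl [ 0.487  -0.3285  0.012 ]
br [ 0.4591 -0.3846  0.012 ]
pl [ 0.4847 -0.1575  0.053 ]
pr [ 0.4848 -0.2373  0.053 ]
lipl [ 0.4058 -0.1471  0.049 ]
lipr [ 0.4087 -0.2502  0.049 ]
hl [ 0.5395 -0.1452  0.085 ]
hr [ 0.5399 -0.2498  0.085 ]
w500 [0.5926 0.0106 0.06  ]
w200 [ 0.5993 -0.4566  0.05  ]
```

```bash
cat >> h.py <<'E'
def force(manip,n=4,dt=.01):
    f=[]
    for _ in range(n): manip.dwell(dt);f.append(manip.state()['contact_force'])
    return np.mean(f,0)
E
python3 - <<'E'
from h import *
from cell import manip
np.set_printoptions(precision=2,suppress=True)
manip.move_pose([.508,-.198,.12],down(-np.pi/2))
manip.move_linear([.508,-.198,.082],rate=.1)
f0=force(manip,8);print(manip.state()['clock'],f0)
z=.082
while z>.036:
    z-=.001;manip.move_linear([.508,-.198,z],rate=.02);f=force(manip,3)-f0
    if f[2]>2.5: 
        f=force(manip,6)-f0
        if f[2]>2: break
s=manip.state();print(s['clock'],z,s['tool_pos'],f);np.save("f0.npy",f0)
for _ in range(2):
    z-=.0006;manip.move_linear([.508,-.198,z],rate=.02);print(z,manip.state()['tool_pos'][2],force(manip,6)-f0)
print(manip.state()['clock'])
E
```

```text
7.0917 [0.06 0.17 0.07]
15.1167 0.05299999999999998 [ 0.51 -0.2   0.05] [-1.64  0.31  4.68]
0.052399999999999974 0.05299092367718246 [-2.    1.09  6.64]
0.05179999999999997 0.05262174892183158 [-3.11  1.11  8.12]
15.7167
```

Run:
```python
from h import *
from cell import manip
f0=np.load("f0.npy");x,z=.508,.0518-.0013;dz=0
manip.move_linear([x,-.198,z],rate=.02);f=force(manip)-f0;print(f)
while x>.434:
    x-=.004; z+=-.00024-np.clip((12.5-f[2])/4e3,-.0015,.0008)
    manip.move_linear([x,-.198,z],rate=.04);f=force(manip,3)-f0;p=manip.state()['tool_pos']
    print("x %.4f z %.4f cmd %.4f f %.1f %.1f %.1f"%(p[0],p[2],z,*f))
    if np.linalg.norm(f)>17.5: print("high");z+=.001;manip.move_linear([x,-.198,z],rate=.04);f=force(manip,3)-f0
    if f[2]<2: print("lost");break
print(manip.state()['clock'])
```

```text
[-4.13704397  1.85286421 12.11006043]
x 0.5063 z 0.0522 cmd 0.0502 f -0.2 2.6 10.0
x 0.5030 z 0.0517 cmd 0.0493 f 1.3 3.3 11.0
x 0.4993 z 0.0514 cmd 0.0487 f 1.4 3.5 12.5
x 0.4954 z 0.0512 cmd 0.0484 f 1.9 3.8 12.1
x 0.4915 z 0.0509 cmd 0.0481 f 1.6 3.3 12.2
x 0.4876 z 0.0506 cmd 0.0478 f 1.3 3.1 12.6
x 0.4836 z 0.0504 cmd 0.0476 f 1.5 2.7 12.6
x 0.4797 z 0.0503 cmd 0.0474 f 1.5 2.8 13.1
x 0.4756 z 0.0501 cmd 0.0473 f 1.4 2.8 12.3
x 0.4717 z 0.0498 cmd 0.0470 f 1.5 2.5 13.0
x 0.4677 z 0.0497 cmd 0.0468 f 2.0 2.7 12.6
x 0.4637 z 0.0495 cmd 0.0466 f 1.5 2.2 12.6
x 0.4597 z 0.0493 cmd 0.0464 f 1.7 1.9 12.8
x 0.4557 z 0.0491 cmd 0.0462 f 1.4 2.2 12.0
x 0.4518 z 0.0488 cmd 0.0458 f 1.7 2.4 12.7
x 0.4478 z 0.0486 cmd 0.0456 f 1.5 1.9 13.3
x 0.4438 z 0.0485 cmd 0.0456 f 1.8 1.8 12.5
x 0.4398 z 0.0483 cmd 0.0454 f 1.3 1.1 12.9
x 0.4370 z 0.0485 cmd 0.0452 f 4.1 1.4 11.4
21.225
```

Run:
```python
from h import *
from cell import manip,cams
import cv2
f0=np.load("f0.npy");z=.0452;x=.434
for _ in range(2):
    x-=.003;z-=.0003;manip.move_linear([x,-.198,z],rate=.04);print(manip.state()['tool_pos'],force(manip,3)-f0)
manip.move_linear([x+.004,-.198,z+.004],rate=.05)
manip.move_linear([.44,-.198,.10],rate=.2)
manip.move_pose([.425,-.27,.22],down(-np.pi/2))
s=manip.state();c=cams.capture("wrist");np.savez("w2.npz",pos=s['tool_pos'],rot=s['tcp_rot'],**c)
im=c["image"];cv2.imwrite("pics/w2.png",cv2.resize(im[:230,100:400],(780,598),interpolation=cv2.INTER_CUBIC));print(s['clock'])
```

```text
[ 0.43691151 -0.19986766  0.04845962] [ 6.44255935  1.44008726 10.90849704]
[ 0.43409947 -0.20022527  0.048315  ] [ 6.35267698  1.40485692 11.47748197]
23.0667
```

View pics/w2.png

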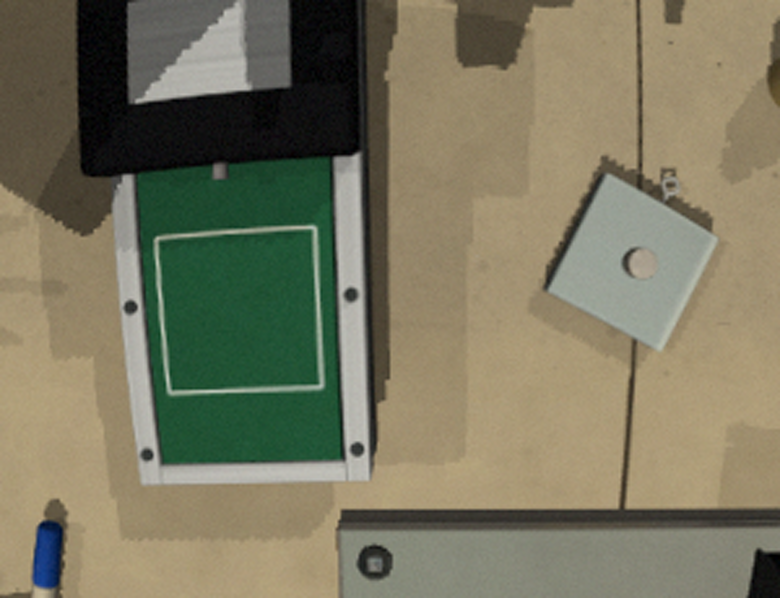

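Run:
```python
from h import *
np.set_printoptions(precision=4,suppress=True)
c=dict(np.load("w2.npz"));s=2.6
f=lambda u,v,z:ww(c,100+u/s-.3,v/s-.3,z)
Q=np.array([f(155,238,.054),f(317,227,.054),f(325,387,.051),f(168,395,.051)])
print("square",Q,Q.mean(0),"yaw",[np.degrees(np.arctan2(*(a-b)[[1,0]])) for a,b in((Q[0],Q[3]),(Q[1],Q[2]))],np.degrees(np.arctan2(-(Q[0]-Q[1])[0],(Q[0]-Q[1])[1])))
S=np.array([f(606,173,.012),f(718,240,.012),f(661,350,.012),f(546,289,.012)])
print("sled",S,S.mean(0),[np.degrees(np.arctan2(*(a-b)[[1,0]])) for a,b in((S[0],S[3]),(S[1],S[2]))],[np.degrees(np.arctan2(-(a-b)[0],(a-b)[1])) for a,b in((S[0],S[1]),(S[3],S[2]))])
print("knob",f(641,263,.024),"eye",f(670,185,.006))
print("rails",f(118,176,.056),f(141,485,.049),f(362,156,.056),f(371,480,.049),"plate front",f(160,464,.049),f(342,459,.049),"lip",f(141,485,.049))
```

```text
square [[ 0.5122 -0.163   0.054 ]
 [ 0.5132 -0.2301  0.054 ]
 [ 0.4476 -0.2317  0.051 ]
 [ 0.4456 -0.1639  0.051 ]] [ 0.4797 -0.1972  0.0525] yaw [np.float64(0.8135959120156238), np.float64(1.3514849062840426)] 0.8220812859382005
sled [[ 0.541  -0.3551  0.012 ]
 [ 0.5137 -0.4109  0.012 ]
 [ 0.4596 -0.3847  0.012 ]
 [ 0.4862 -0.3282  0.012 ]] [ 0.5002 -0.3697  0.012 ] [np.float64(-26.144117014962585), np.float64(-25.898202071890026)] [np.float64(-26.088604288448696), np.float64(-25.18178697435753)]
knob [ 0.5004 -0.3692  0.024 ] eye [ 0.5383 -0.388   0.006 ]
rails [ 0.5394 -0.1481  0.056 ] [ 0.4049 -0.1466  0.049 ] [ 0.5411 -0.2482  0.056 ] [ 0.4069 -0.2499  0.049 ] plate front [ 0.4145 -0.1568  0.049 ] [ 0.4162 -0.2377  0.049 ] lip [ 0.4049 -0.1466  0.049 ]
```

```bash
cat >> h.py <<'E'
def tilted(jaw,slope):
    n=np.array([-slope,0,1.]);n/=np.linalg.norm(n)
    y=np.array([np.cos(jaw),np.sin(jaw),0]);y-=n*(n@y);y/=np.linalg.norm(y)
    return R.from_matrix(np.c_[-n,y,np.cross(-n,y)]).as_rotvec()
E
python3 - <<'E'
from h import *
from cell import manip,cams
import cv2
np.set_printoptions(precision=3,suppress=True)
K=[.5003,-.3695];r=down(-.452)
manip.move_pose([*K,.10],r);manip.set_gripper(.04,30)
manip.move_linear([*K,.03],rate=.1);f0=force(manip)
manip.move_linear([*K,.0145],rate=.04);print(force(manip)-f0)
manip.set_gripper(0,30);s=manip.state();print(s['clock'],s['gripper_width'],s['tool_pos'],force(manip)-f0)
manip.move_linear([*K,.13],rate=.1);s=manip.state();print(s['gripper_width'],force(manip)-f0)
sl=.055;n=np.array([-sl,0,1]);C=np.array([.4797,-.1972,.0525])
manip.move_pose(C+n*(.0145+.03),tilted(.016,sl))
s=manip.state();c=cams.capture("wrist");np.savez("w3.npz",pos=s['tool_pos'],rot=s['tcp_rot'],**c)
print(s['clock'],s['gripper_width'],s['tool_pos'],force(manip)-f0,c["T_tool_cam"][:3,3])
cv2.imwrite("pics/w3.png",cv2.resize(c["image"],(800,600)))
c=cams.capture("scene");cv2.imwrite("pics/s3.png",cv2.resize(c["image"][130:300,180:400],(776,600),interpolation=cv2.INTER_CUBIC))
E
```

```text
[-0.161  0.676 -0.173]
26.9167 0.01271575396931927 [ 0.501 -0.37   0.015] [ 0.735 -0.311  0.1  ]
0.012337929705668955 [-0.182  0.158 -2.782]
29.0333 0.012642368275661401 [ 0.478 -0.198  0.098] [-0.418  0.046 -1.957] [-0.146 -0.001 -0.084]
```

View pics/w3.png

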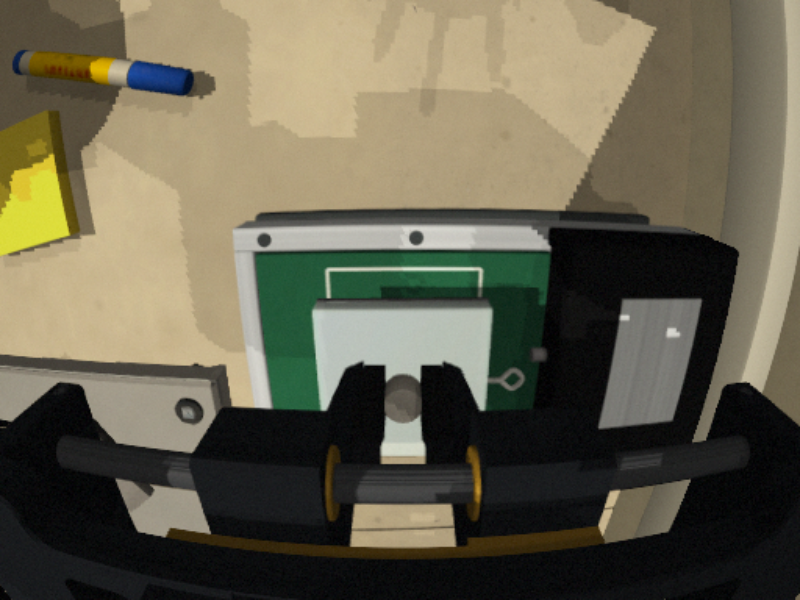

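Run:
```python
from h import *
np.set_printoptions(precision=4,suppress=True)
c=dict(np.load("w3.npz"));s=1.5625
f=lambda u,v,z:ww(c,u/s-.2,v/s-.2,z)
print("tcp",c["pos"])
for n,u,v,z in[("sl",314,302,.0935),("sr",490,300,.097),("sl_low",318,405,.0935),("sr_low",489,405,.097),("sql",327,270,.051),("sqr",482,269,.054),("eye",525,378,.09)]:print(n,f(u,v,z))
```

```text
tcp [ 0.4783 -0.198   0.0977]
sl [ 0.4466 -0.165   0.0935]
sr [ 0.5064 -0.1634  0.097 ]
sl_low [ 0.4456 -0.206   0.0935]
sr_low [ 0.5098 -0.2052  0.097 ]
sql [ 0.4469 -0.1653  0.051 ]
sqr [ 0.5133 -0.164   0.054 ]
eye [ 0.5253 -0.198   0.09  ]
```

View pics/s3.png

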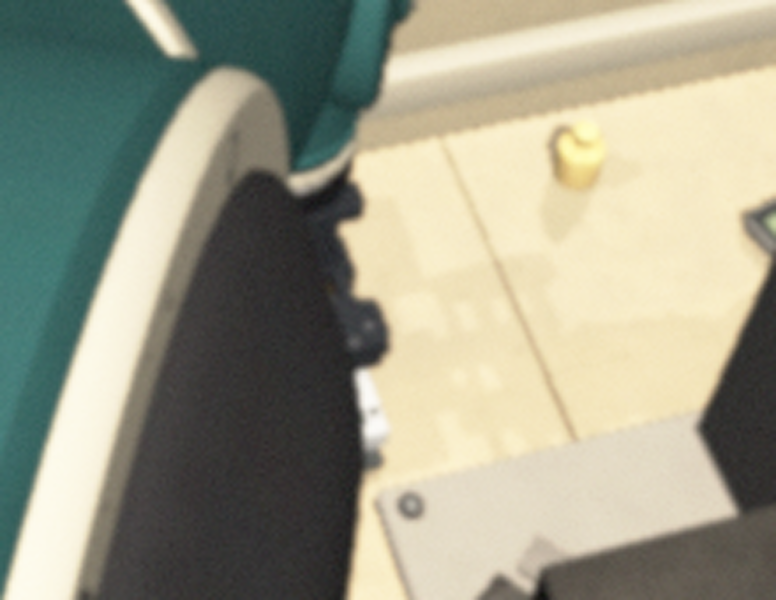

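Run:
```python
from h import *
from cell import manip,cams
import cv2
np.set_printoptions(precision=4,suppress=True)
sl=.055;n=np.array([-sl,0,1]);C=np.array([.4800,-.1983,.0525])
h=.0145+.008;manip.move_linear(C+n*h,rate=.04);f0=force(manip,8);print(manip.state()['tool_pos'],f0)
while h>.004:
    h-=.0008;manip.move_linear(C+n*h,rate=.015);f=force(manip,4)-f0
    if h<.019: print("%.4f"%h,f)
    if f[2]>2.2: break
s=manip.state();print(s['clock'],s['tool_pos'],force(manip,6)-f0)
manip.set_gripper(.036);manip.dwell(.1);print(manip.state()['clock'],force(manip,4)-f0)
p=manip.state()['tool_pos'];manip.move_linear(C+n*(h+.05),rate=.1)
manip.move_linear([.42,-.27,.22],rate=.2,rot=down(0.3))
manip.move_pose([.425,-.27,.24],down(-np.pi/2))
s=manip.state();c=cams.capture("wrist");np.savez("w4.npz",pos=s['tool_pos'],rot=s['tcp_rot'],**c)
im=c["image"];cv2.imwrite("pics/w4.png",cv2.resize(im[:230,80:380],(780,598),interpolation=cv2.INTER_CUBIC));print(s['clock'])
```

```text
[ 0.4789 -0.1983  0.0751] [-0.1323 -0.1281 -1.7683]
0.0185 [0.1587 0.3122 0.0212]
0.0177 [ 0.5008  0.2324 -0.1946]
0.0169 [0.0309 0.3253 0.2169]
0.0161 [ 0.578   0.0031 -0.0975]
0.0153 [0.3942 0.0192 0.3139]
0.0145 [ 0.3246 -0.2529  0.9044]
0.0137 [-0.3919  0.612   2.7434]
33.05 [ 0.4795 -0.1984  0.0665] [0.343  0.3981 2.5626]
33.725 [ 0.2276 -0.1321  1.3842]
36.8917
```

View pics/w4.png

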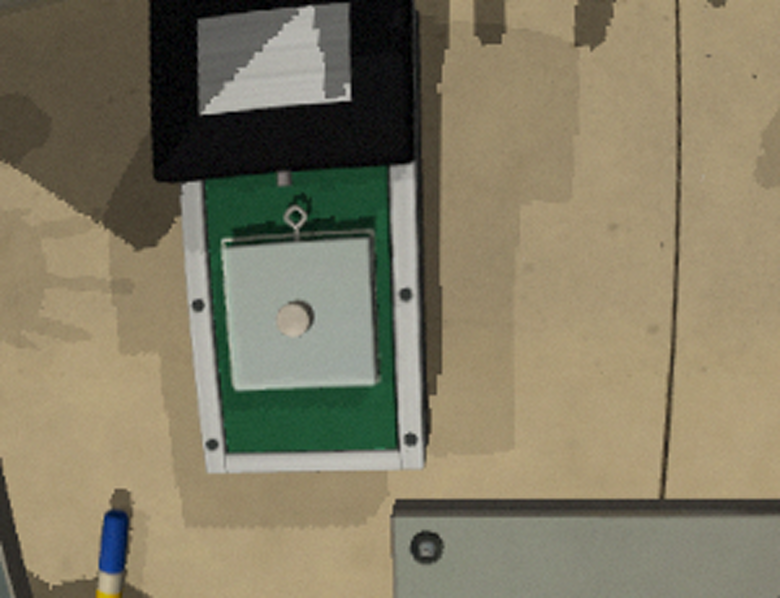

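Run:
```python
from h import *
from cell import cams
import cv2
np.set_printoptions(precision=4,suppress=True)
c=dict(np.load("w4.npz"));s=2.6
f=lambda u,v,z:ww(c,80+u/s-.3,v/s-.3,z)
S=np.array([f(226,243,.066),f(371,237,.066),f(377,382,.063),f(234,388,.063)])
print(S,S.mean(0));print("knob",f(293,318,.0765))
print("far line",f(223,239,.054),f(374,231,.054),"near",f(233,390,.051),f(379,384,.051))
cv2.imwrite("pics/w5.png",cv2.resize(c["image"][80:160,150:235],(800,753),interpolation=cv2.INTER_CUBIC)[:600])
```

```text
[[ 0.5111 -0.1688  0.066 ]
 [ 0.5107 -0.2304  0.066 ]
 [ 0.4494 -0.2315  0.063 ]
 [ 0.448  -0.1683  0.063 ]] [ 0.4798 -0.1997  0.0645]
knob [ 0.4788 -0.1993  0.0765]
far line [ 0.5131 -0.1637  0.054 ] [ 0.5134 -0.2303  0.054 ] near [ 0.4449 -0.164   0.051 ] [ 0.4464 -0.231   0.051 ]
```

View pics/w5.png

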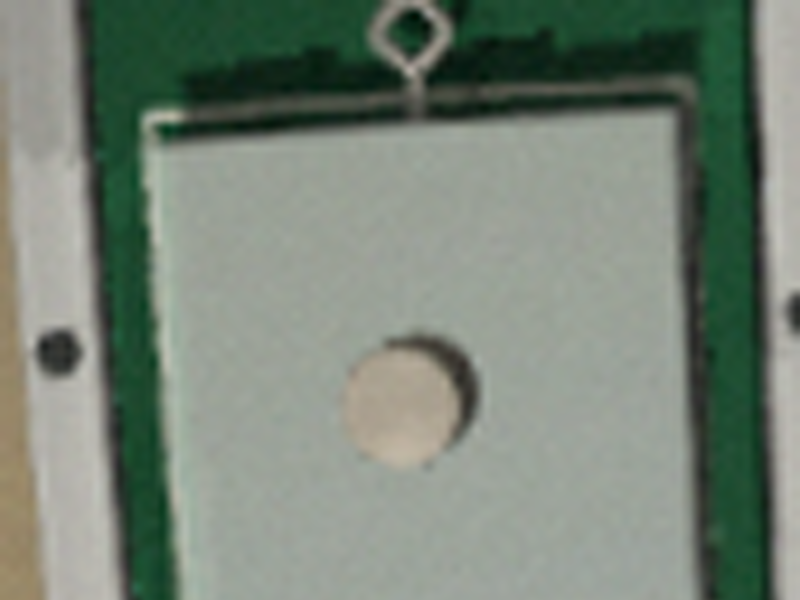

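Run:
```python
from h import *
from cell import manip,cams
import cv2
manip.move_linear([.425,-.199,.22],rate=.15)
s=manip.state();c=cams.capture("wrist");np.savez("w6.npz",pos=s['tool_pos'],rot=s['tcp_rot'],**c)
cv2.imwrite("pics/w6.png",cv2.resize(c["image"][70:190,180:330],(750,600),interpolation=cv2.INTER_CUBIC));print(s['clock'])
```

```text
37.5833
```

View pics/w6.png

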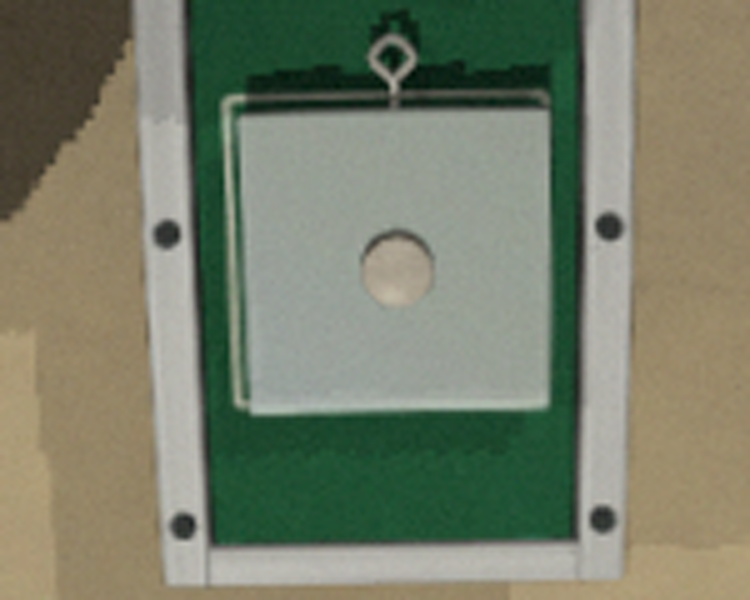

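Run:
```python
from cell import manip,order
s=manip.state();print(s['clock'],s['contact_force']);order.close_job()
```

```text
37.6333 [ 0.07253107  0.87337315 -0.58492625]
the job is handed in; nothing more can be done
```

The friction tester is set up and handed in at 37.6 s of the 61 s allowed; the close call gives no verdict. The one imperfection I know of is that the sled sits slightly to one side of the square.

- **Plate:** I pressed shut fingers on it with about 12–13 N and dragged it forward 70 mm. It met the lip when the drag force rose from about 1.5 to 6.4 N. The highest load I read was about 14 N, below the 20 N limit. A wrist picture showed the plate's front edge against the lip.
- **Sled:** I picked it up by the knob and turned it 27° so that the tow eye points at the black housing. I tilted it to match the bed's slope (about 0.055 rad, front down), and set it down with about 2.7 N of contact force before letting go.
- **Last check:** A close picture from above shows the sled flat on the plate, eye towards the housing, square to within about 0.5°.
    - **Position:** It is centred along the tester to within about 1 mm, but about 1.3 mm off centre to the robot's right. That edge lies on the outline rather than just inside it. I left it there, because the error is below the 2 mm calibration and regrasping could have disturbed it.
    - **Disagreement:** An earlier oblique view put this offset nearer 2 mm.
- **Weights:** Neither was touched. I did not take a final picture of them.

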